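# Swap the dust extraction over between two sanding hoods

### The job

Only one sanding hood on the spoon carver's bench may draw dust at a time. First shut the hood with the red handle bar by lowering its sash fully, then raise the sash of the hood with the blue handle bar until that bar is level with the yellow bands on its posts, and leave it there. Do not knock the amber jar that stands between the hoods.

Things in the scene. Friction and masses are not known exactly. Their poses are not given: they have to be found in the camera images.
- red_bar (a point): Centre of the red handle bar (160 mm long along y, 24 thick along x, 20 tall) on the top edge of a clear sash that slides up and down at the front of a bench hood. x points level into the hood, z up. Bar centre height over the bench: 205 mm fully shut, 285 level with the yellow bands, 305 at the upper stop. Starts 45 to 95 mm open. Stays where left; 12 N at most raises it, 5 N lowers it.
- blue_bar (a point): The same on the blue-barred hood; starts 0 to 25 mm open. Both hoods: fixed, 220 mm wide, 200 deep behind the bar, clear roof 160 above the bench. A guide post 22 mm thick, 310 tall stands at each side, 220 apart, with a yellow band 20 tall centred 285 above the bench. The bar is free in front, behind and above; under it the sash is 5 mm thick. Either hood may be on the left.
- jar: A closed amber glass jar with a steel lid, 60 mm across and 85 mm tall, standing loose on the bench near the gap between the two hoods. Origin at the centre of its underside, z up. It stays where it is.
There are look-alikes about, which are no part of the job. Several things look just like the jar: the one meant starts farthest to the robot's left.

How it is judged (in metres and radians):
On the way, in this order (a step that is already met when the one before it is completed fails the run):
1. the red-barred sash is fully shut, within 10 mm (height (world z) of red_bar below 0.215 m), for 0.2 s.
2. the blue bar is level with the yellow bands, within 12 mm (height (world z) of blue_bar between 0.273 and 0.297 m), for 0.2 s.
At the end, for the whole second after the job is handed in: The red bar is down to within 10 mm of its shut height, the blue bar is within 12 mm of the height of the yellow bands, and the jar stands upright within 20 mm of where it was (all of step 2 and height (world z) of red_bar below 0.215 m and angle between jar's own z axis and vertical below 0.17 rad and distance of jar from where it was at the start of the episode below 0.02 m); the robot touches nothing.
It fails at once if the jar is knocked over or pushed more than 20 mm (angle between jar's own z axis and vertical above 0.35 rad or distance of jar from where it was at the start of the episode above 0.02 m).
It also fails if it takes over 54 s, if anything falls off the work surface, if the arm or the gripper's body presses on something with over 40 N, if the wrist force passes 120 N, or if a joint passes its speed limit or range.

### The arm

A 6-joint arm with a two-finger parallel gripper is mounted at the origin on the work surface. World frame = base frame: x ahead of the robot, y to its left, z up, the work surface at z = 0. Lengths are in m, angles in degrees, forces in N, time in s.
With the tool pointing down it reaches from about 0.375 to 0.925 m from the base axis. Payload 5.7 kg.
Tool frame: the origin (TCP) lies midway between the tips of the shut fingers; the grasp point (between the pads) lies 19 mm behind it (manip.grasp_offset is the distance from the TCP to the grasp point, in m); z points along the fingers, y is the line along which they close (so a half turn about z gives the same grasp; the last joint's range is limited). The gripper opens to 88 mm and grips with 3 to 60 N. Pads are 20 mm wide; open, the fingers measure 115 mm over their backs; the gripper's body (75 mm by 178 mm) begins 61 mm behind the grasp point.
Start: joints at [58.722, 20.558, 86.54, -0, 72.909, -6.595], TCP at [0.251, 0.545, 0.223] pointing down, gripper open.
Joint ranges: [-170.27, 170.27], [-57.76, 135], [12.27, 136.19], [-55.21, 235.2], [11.17, 155.16], [-170.74, 170.74]. Speed limits (degrees/s): [136.94, 136.94, 180, 180, 180, 180].

### API

Orientations are given as [roll, pitch, yaw] about the fixed x, y, z axes, in that order (R = Rz(yaw) Ry(pitch) Rx(roll)).
In Python, from workcell import manip gives the robot as it stands.
- The arm moves only by the tool servo_tool, never from a script. Its arguments are lists of equal length, an entry for each row: "xyz": the shift along the tool's x, y, z in units of 200 mm (1.0 is 200 mm), a list of three; "spin": the turn about the tool's z in units of 90 degrees (1.0 is 90 degrees); "claw": the finger opening in mm, from 0 to 87.8. In form: {"xyz": [[tx, ty, tz], ...], "spin": [spin, ...], "claw": [claw, ...]}. A call has 1 to 5 rows; each row shifts and turns the commanded pose from where the row before left it, along the tool's axes as they then stand; what a row does not reach is not made up. A row lasts 1/12 s, in which the tool goes at most 41.7 mm and 7.16 degrees, less where a joint would pass 70% of its speed; a pose out of reach is approached as far as the arm can. A call with a number of a shift or a turn outside -1 to 1 is refused whole. A call with a gripper value outside its range is refused whole. The fingers move at their own pace and stop on an object; the grip force is fixed at half the most. Time passes only in rows, so rows that do not move let the fingers close. It gives the time, the measured TCP pose, the force, the opening and the grip force at its end, in the units of the state.
- manip.get_obs(): the state, without advancing time (a new reading comes with each control period).
- manip.capture(name): name is "scene" or "top" or "wrist"; returns (picture, depth): 384x512x3 uint8, blue, green, red; 384x512 float32, m along the optical axis (not along the pixel's ray), 0 where there is no reading.
- manip.get_calibration(name): a dict with "intrinsics" (3x3 intrinsics, pixels), "D" ([k1, k2, p1, p2, k3] as OpenCV has them; the pictures are not rectified), "position" and "attitude" of the camera in the world; the wrist camera has in their place "T_tool_cam" (4x4, takes a point from camera to tool coordinates, whose origin is the TCP and whose axes are the flange's). Camera axes: x right, y down, z forward; pixel columns grow to the right and rows downward; lengths in m; the calibration is good to about 2 mm. A picture is of the moment at which its call begins: read the wrist's pose just before it. get_calibration takes no time and is no camera call.
- manip.job_done(): hands the job in; it is judged then, once.
The state is a dict: "time_s": time; "joint_positions": joint angles; "qvel": joint speeds; "effort": joint torques, N m; "ee_pos": TCP position; "orientation": TCP orientation; "force": force on the tool from outside, world axes, zero at the start; "torque": the same for the moment, N m; "finger_gap": finger opening in m; "grip_force": force on a finger pad.
Only numpy, scipy, OpenCV 4.12 (cv2) and the standard library are available. Lean on these libraries where they do the work, as an engineer would, in place of code of your own. Each camera call takes 0.05 s, during which the arm holds its last target. There are 200 camera calls.

## Working session

There is one attempt and no reset: what is moved stays moved. The work goes in short steps, Python scripts to look and compute and a tool call to move; the robot and the scene stay as the last step left them, time stands still between calls to the robot, and variables do not carry over. Pictures are saved under pics/ and viewed, at most 10 in all, crops included, and the job is handed in when it is done.

Besides the shell and the picture viewer there is one more tool, called after ">>>" as name([rows], argument=value, ...), one row to a line, values as JSON. servo_tool: Moves the arm, as the interface text tells. Its arguments: {"type":"object","properties":{"xyz":{"type":"array","items":{"type":"array","items":{"type":"number","minimum":-1,"maximum":1}}},"spin":{"type":"array","items":{"type":"number","minimum":-1,"maximum":1}},"claw":{"type":"array","items":{"type":"number"}}},"required":["xyz","spin","claw"]}

```bash
mkdir -p pics
cat > h.py <<'E'
import numpy as np, cv2
from workcell import manip
from scipy.spatial.transform import Rotation as R
def cam(name):
    o=manip.get_obs(); img,d=manip.capture(name); c=manip.get_calibration(name)
    K=np.array(c["intrinsics"]);D=np.array(c["D"])
    if name=="wrist":
        T=np.eye(4);T[:3,:3]=R.from_euler('xyz',o["orientation"],degrees=True).as_matrix();T[:3,3]=o["ee_pos"]
        T=T@np.array(c["T_tool_cam"])
    else:
        T=np.eye(4);a=np.array(c["attitude"])
        T[:3,:3]=a if a.shape==(3,3) else R.from_euler('xyz',a,degrees=True).as_matrix()
        T[:3,3]=c["position"]
    return img,d,K,D,T
def cloud(d,K,D,T):
    v,u=np.mgrid[:d.shape[0],:d.shape[1]]
    p=cv2.undistortPoints(np.stack([u,v],-1).reshape(-1,1,2).astype(np.float64),K,D).reshape(*d.shape,2)
    P=np.dstack([p*d[...,None],d])
    W=P@T[:3,:3].T+T[:3,3]; W[d==0]=np.nan
    return W
E
python3 - <<'E'
from h import *
print(manip.get_obs())
for n in("scene","top"):
    print({k:v for k,v in manip.get_calibration(n).items()})
    img,d,K,D,T=cam(n); cv2.imwrite(f"pics/{n}.png",img); W=cloud(d,K,D,T); np.savez(f"{n}.npz",img=img,W=W)
    hsv=cv2.cvtColor(img,cv2.COLOR_BGR2HSV);h,s,v=cv2.split(hsv)
    for nm,m in(("red",((h<6)|(h>174))&(s>130)&(v>60)),("blue",(h>100)&(h<130)&(s>130)&(v>60)),("yel",(h>22)&(h<34)&(s>130)&(v>90)),("amber",(h>8)&(h<=21)&(s>130))):
        k,l,st,ce=cv2.connectedComponentsWithStats(m.astype(np.uint8))
        for i in range(1,k):
            if st[i,4]>40:
                w=W[l==i]; print(n,nm,ce[i].round(),st[i,4],np.nanmedian(w,0).round(3),np.nanpercentile(w,3,axis=0).round(3),np.nanpercentile(w,97,axis=0).round(3))
E
```

```text
{'time_s': 0.0, 'joint_positions': array([ 5.87233155e+01,  2.05974160e+01,  8.65983602e+01, -1.12807154e-03,
        7.29079093e+01, -6.59324361e+00]), 'qvel': array([-0.02186141, -0.01328345,  0.0413852 ,  0.01122415, -0.01074598,
       -0.05266357]), 'effort': array([ 8.46772382e-04, -5.15391970e+01, -2.70727354e+01,  6.76672370e-02,
        3.50740808e-02, -1.80562402e-04]), 'ee_pos': array([0.25020395, 0.54458835, 0.22181915]), 'orientation': array([-1.79896876e+02, -1.08346468e-02,  1.55316882e+02]), 'force': array([-0.53943302, -0.14360798,  0.70929822]), 'torque': array([-0.0052192 ,  0.00152745,  0.03036324]), 'grip_force': 0.0, 'finger_gap': 0.08799706353673345}
{'intrinsics': array([[378.07313055,   0.        , 261.69441288],
       [  0.        , 378.07313055, 192.13547888],
       [  0.        ,   0.        ,   1.        ]]), 'D': array([0.00104667, 0.        , 0.        , 0.        , 0.        ]), 'position': array([ 0.94056175, -0.10085717,  0.79403369]), 'attitude': array([-141.61457034,    0.86005914,   75.73998458])}
scene red [462.  20.] 478 [0.262 0.514 0.369] [0
[... 2450 characters left out ...]
  -0.595  0.02 ] [ 0.325 -0.559  0.029]
top amber [264.  10.] 5226 [ 1.465 -0.045 -0.702] [ 1.459 -1.231 -0.749] [ 1.472  1.16  -0.656]
top amber [279.  47.] 829 [ 0.875 -0.113  0.03 ] [ 0.859 -0.201  0.021] [0.937 0.164 0.043]
top amber [260. 226.] 122791 [ 0.331 -0.009  0.001] [-0.058 -0.686 -0.004] [0.905 0.716 0.046]
top amber [496.  45.] 521 [ 0.894 -0.745  0.002] [ 0.783 -0.794 -0.003] [ 0.944 -0.596  0.198]
top amber [314. 122.] 56 [ 0.617 -0.15   0.157] [ 0.554 -0.161  0.131] [ 0.674 -0.139  0.162]
top amber [502. 124.] 463 [ 0.645 -0.737  0.001] [ 0.607 -0.766 -0.003] [ 0.681 -0.71   0.005]
top amber [508. 160.] 76 [ 0.537 -0.744  0.001] [ 0.516 -0.754 -0.003] [ 0.553 -0.731  0.006]
```

View pics/scene.png

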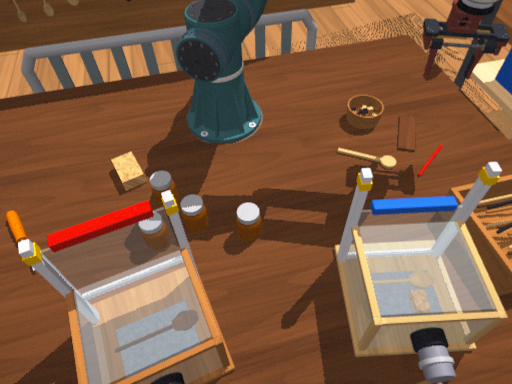

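View pics/top.png

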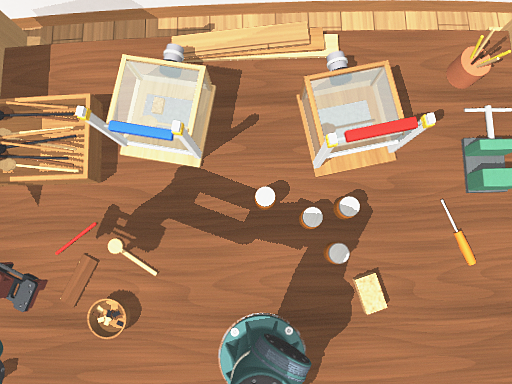

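Red bar is on the right hood, at (381,129) in top and (99,226) in scene. Blue bar is on the left hood, at (140,130) in top and (413,205) in scene. Jar-like things in top are at (265,197), (312,217), (348,207) and (339,253). The leftmost, (265,197), is the jar meant, and the others should be left alone too. The red stick at (76,238) is a look-alike for the red bar.

Run:
```python
from h import *
f=np.load("top.npz");img,W=f["img"],f["W"]
cv2.imwrite("pics/crop.png",cv2.resize(img[90:280,90:450],None,fx=2,fy=2))
g=np.load("scene.npz")
for nm in("top","scene"):
  f=np.load(nm+".npz");im,W=f["img"],f["W"]
  h,s,v=cv2.split(cv2.cvtColor(im,cv2.COLOR_BGR2HSV))
  for n,m,zl,yr in(("red",((h<6)|(h>174))&(s>130),.285,(-.4,-.15)),("blue",(h>100)&(h<130)&(s>130),.2,(.15,.4))):
    P=W[m];P=P[(P[:,2]>zl)&(P[:,1]>yr[0])&(P[:,1]<yr[1])]
    zt=np.median(P[:,2]);T=P[abs(P[:,2]-zt)<.006]
    print(nm,n,"ztop",zt.round(4),len(T),cv2.minAreaRect(T[:,:2].astype(np.float32)*1000))
  for y,x in(((197,265),(217,312),(207,348),(253,339)) if nm=="top" else ((212,248),)): print("jar",W[y,x].round(3))
```

```text
top red ztop 0.3038 801 ((552.0326538085938, -274.16009521484375), (25.157180786132812, 160.43792724609375), 10.513521194458008)
top blue ztop 0.2167 618 ((591.0442504882812, 273.87908935546875), (158.98231506347656, 25.172605514526367), 77.88480377197266)
jar [ 0.435 -0.02   0.085]
jar [ 0.379 -0.142  0.085]
jar [ 0.402 -0.238  0.084]
jar [ 0.283 -0.208  0.087]
scene red ztop 0.3017 1485 ((554.3743286132812, -273.27996826171875), (25.919998168945312, 159.72142028808594), 10.337039947509766)
scene blue ztop 0.2156 981 ((594.0465698242188, 276.32403564453125), (160.16722106933594, 26.029775619506836), 79.02816009521484)
jar [ 0.443 -0.018  0.086]
```

View pics/crop.png

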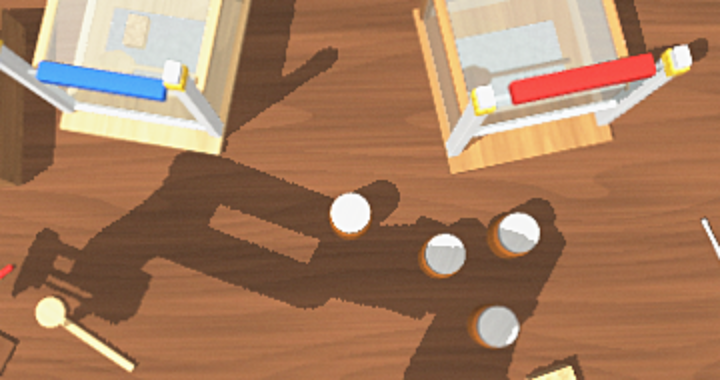

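>>> servo_tool([
  [0,0,-0.2],
  [0,0,-0.2],
  [0,0,-0.2],
], spin=[0.075,0.075,0.075], claw=[0,0,0])

```text
time_s: 0.35
ee_pos: [0.25, 0.5443, 0.3429]
orientation: [-179.8, 0.0, 134.7]
force: [0.2, 0.8, 0.3]
finger_gap: 0.0711
grip_force: 0.0
```

The crop shows the jar meant as the leftmost lid at (350,215), with the red bar on the right at (582,78) and the blue bar on the left at (102,80). Bar lengths and widths come out at 160 × 25 mm, as they should.

>>> servo_tool([
  [0,0,-0.04],
  [0,0,0],
  [0,0,0],
  [0,0,0],
  [0,0,0],
], spin=[0.076,0.076,0.076,0.076,0.076], claw=[0,0,0,0,0])

```text
time_s: 0.77
ee_pos: [0.2504, 0.5449, 0.3503]
orientation: [-180.0, 0.0, 100.5]
force: [-0.1, -1.1, -0.3]
finger_gap: 0.0379
grip_force: 0.0
```

>>> servo_tool([
  [-0.172,0.03,0],
  [-0.172,0.03,0],
  [-0.172,0.03,0],
  [-0.172,0.03,0],
  [-0.172,0.03,0],
], spin=[0,0,0,0,0], claw=[0,0,0,0,0])

```text
time_s: 1.18
ee_pos: [0.3124, 0.3802, 0.3502]
orientation: [-180.0, 0.0, 100.9]
force: [1.5, -0.7, -0.5]
finger_gap: 0.0045
grip_force: 0.0
```

>>> servo_tool([
  [-0.172,0.03,0],
  [-0.172,0.03,0],
  [-0.172,0.03,0],
  [-0.172,0.03,0],
  [-0.172,0.03,0],
], spin=[0,0,0,0,0], claw=[0,0,0,0,0])

```text
time_s: 1.6
ee_pos: [0.3742, 0.2169, 0.3504]
orientation: [-180.0, 0.0, 100.9]
force: [0.6, 0.2, -0.2]
finger_gap: 0.0003
grip_force: 0.0
```

>>> servo_tool([
  [-0.172,0.03,0],
  [-0.172,0.03,0],
  [-0.172,0.03,0],
  [-0.172,0.03,0],
  [-0.172,0.03,0],
], spin=[0,0,0,0,0], claw=[0,0,0,0,0])

```text
time_s: 2.02
ee_pos: [0.4361, 0.0537, 0.3505]
orientation: [-180.0, -0.0, 100.9]
force: [0.3, -0.3, -0.2]
finger_gap: 0.0005
grip_force: 0.0
```

>>> servo_tool([
  [-0.172,0.03,0],
  [-0.172,0.03,0],
  [-0.172,0.03,0],
  [-0.172,0.03,0],
  [-0.172,0.03,0],
], spin=[0,0,0,0,0], claw=[0,0,0,0,0])

```text
time_s: 2.43
ee_pos: [0.4981, -0.1096, 0.3503]
orientation: [-180.0, -0.0, 100.8]
force: [0.3, -0.0, 0.1]
finger_gap: 0.0007
grip_force: 0.0
```

>>> servo_tool([
  [-0.17,0.024,0],
  [-0.17,0.024,0],
  [-0.17,0.024,0],
  [-0.17,0.024,0],
  [-0.17,0.024,0],
], spin=[0,0,0,0,0], claw=[0,0,0,0,0])

```text
time_s: 2.85
ee_pos: [0.5537, -0.2719, 0.3501]
orientation: [-180.0, -0.0, 100.9]
force: [0.1, -0.8, 0.1]
finger_gap: 0.0007
grip_force: 0.0
```

>>> servo_tool([
  [0,0,0],
  [0,0,0],
], spin=[0,0], claw=[0,0])

```text
time_s: 3.02
ee_pos: [0.5536, -0.2716, 0.3494]
orientation: [-179.9, -0.1, 100.7]
force: [-0.6, 0.4, 0.1]
finger_gap: 0.0002
grip_force: 0.0
```

Run:
```python
from h import *
img,d,K,D,T=cam("wrist");W=cloud(d,K,D,T);h,s,v=cv2.split(cv2.cvtColor(img,cv2.COLOR_BGR2HSV))
P=W[((h<6)|(h>174))&(s>130)];P=P[P[:,2]>.27];zt=np.median(P[:,2]);Q=P[abs(P[:,2]-zt)<.006]
print(zt,len(Q),cv2.minAreaRect(Q[:,:2].astype(np.float32)*1000),manip.get_obs()["ee_pos"])
cv2.imwrite("pics/w1.png",img)
```

```text
0.3020616234333652 4921 ((550.9419555664062, -269.01300048828125), (23.40120506286621, 148.5536346435547), 10.498974800109863) [ 0.55328573 -0.27024321  0.34975396]
```

View pics/w1.png

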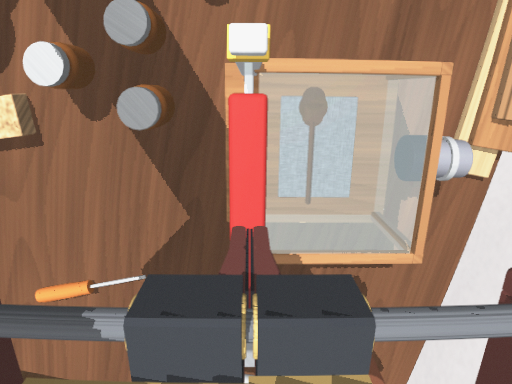

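The wrist view shows the closed fingertips at (248,250), centred over the red bar (columns 230–268). Pressing down now.

>>> servo_tool([
  [0,0,0.1],
  [0,0,0.08],
  [0,0,0.05],
  [0,0,0.05],
  [0,0,0.05],
], spin=[0,0,0,0,0], claw=[0,0,0,0,0])

```text
time_s: 3.48
ee_pos: [0.5533, -0.2688, 0.2848]
orientation: [-180.0, -0.0, 100.9]
force: [-1.7, 1.7, 4.1]
finger_gap: 0.0002
grip_force: 1.9
```

>>> servo_tool([
  [0,0,0.05],
  [0,0,0.05],
  [0,0,0.05],
  [0,0,0.05],
  [0,0,0.05],
], spin=[0,0,0,0,0], claw=[0,0,0,0,0])

```text
time_s: 3.9
ee_pos: [0.554, -0.2702, 0.2338]
orientation: [180.0, -0.0, 100.9]
force: [0.3, 3.6, 3.9]
finger_gap: 0.0003
grip_force: 1.9
```

>>> servo_tool([
  [0,0,0.04],
  [0,0,0.03],
  [0,0,0.025],
  [0,0,0],
  [0,0,0],
], spin=[0,0,0,0,0], claw=[0,0,0,0,0])

```text
time_s: 4.32
ee_pos: [0.5538, -0.271, 0.2154]
orientation: [-180.0, 0.1, 100.9]
force: [-0.4, 0.4, 0.7]
finger_gap: 0.0005
grip_force: 0.4
```

>>> servo_tool([
  [0,0,0.015],
  [0,0,0],
  [0,0,0],
  [0,0,0],
], spin=[0,0,0,0], claw=[0,0,0,0])

```text
time_s: 4.65
ee_pos: [0.5539, -0.271, 0.2152]
orientation: [179.9, 0.1, 100.9]
force: [-4.8, 4.1, 17.8]
finger_gap: 0.0002
grip_force: 8.7
```

>>> servo_tool([
  [0,0,-0.1],
  [0,0,-0.2],
  [0,0,-0.2],
  [0,0,-0.2],
  [0,0,0],
], spin=[0,0,0,0,0], claw=[0,0,0,0,0])

```text
time_s: 5.07
ee_pos: [0.557, -0.273, 0.3615]
orientation: [179.4, 0.6, 100.8]
force: [0.7, -1.1, 0.9]
finger_gap: 0.0005
grip_force: 0.0
```

```bash
cat > bars.py <<'E'
from h import *
print(manip.get_obs()["ee_pos"],manip.get_obs()["orientation"])
for n in("top","scene"):
    img,d,K,D,T=cam(n);W=cloud(d,K,D,T);h,s,v=cv2.split(cv2.cvtColor(img,cv2.COLOR_BGR2HSV))
    for nm,m,yr in(("red",((h<6)|(h>174))&(s>130),(-.4,-.15)),("blue",(h>100)&(h<130)&(s>130),(.15,.4))):
        P=W[m];P=P[(P[:,2]>.18)&(P[:,0]>.5)&(P[:,1]>yr[0])&(P[:,1]<yr[1])]
        if len(P)<40: print(n,nm,len(P)); continue
        print(n,nm,"centre z",np.percentile(P[:,2],[50,80])-.01,len(P),np.median(P,0).round(3))
    P=W[(abs(W[...,0]-.437)<.045)&(abs(W[...,1]+.02)<.045)&(abs(W[...,2]-.085)<.006)]
    print("lid",len(P),P.mean(0).round(3) if len(P) else 0)
    cv2.imwrite(f"pics/last_{n}.png",img)
E
python3 bars.py
```

```text
[ 0.5570174  -0.27298244  0.36151341] [179.42758841   0.61306009 100.84604901]
top red centre z [0.2060126  0.48419231] 295 [ 0.543 -0.232  0.216]
top blue centre z [0.2066277  0.20811581] 642 [0.59  0.275 0.217]
lid 311 [ 0.438 -0.02   0.085]
scene red centre z [0.20481249 0.45619489] 2739 [ 0.568 -0.259  0.215]
scene blue centre z [0.20552811 0.20666272] 1193 [0.597 0.274 0.216]
lid 356 [ 0.442 -0.019  0.084]
```

Red is shut: it presses at 18 N against the stop, the bar centre is at 0.205, and the jar hasn't moved. On to blue.

>>> servo_tool([
  [0,0,0],
  [0,0,0],
  [0,0,0],
  [0,0,0],
  [0,0,0],
], spin=[0.062,0.062,0.062,0.062,0], claw=[70,70,70,70,70])

```text
time_s: 5.58
ee_pos: [0.5528, -0.2701, 0.35]
orientation: [-179.8, -0.0, 78.3]
force: [0.6, 0.4, -0.6]
finger_gap: 0.0297
grip_force: 0.0
```

>>> servo_tool([
  [0.181,-0.025,0],
  [0.181,-0.025,0],
  [0.181,-0.025,0],
  [0.181,-0.025,0],
  [0.181,-0.025,0],
], spin=[0,0,0,0,0], claw=[70,70,70,70,70])

```text
time_s: 6.0
ee_pos: [0.5643, -0.0865, 0.3509]
orientation: [-179.8, 0.0, 78.7]
force: [1.0, -0.2, -0.3]
finger_gap: 0.0637
grip_force: 0.0
```

>>> servo_tool([
  [0.181,-0.025,0],
  [0.181,-0.025,0],
  [0.181,-0.025,0],
  [0.181,-0.025,0],
  [0.181,-0.025,0],
], spin=[0,0,0,0,0], claw=[70,70,70,70,70])

```text
time_s: 6.42
ee_pos: [0.5758, 0.0959, 0.351]
orientation: [-179.9, 0.1, 78.7]
force: [0.3, -1.1, -0.6]
finger_gap: 0.0696
grip_force: 0.0
```

>>> servo_tool([
  [0.181,-0.025,0],
  [0.181,-0.025,0],
  [0.181,-0.025,0],
  [0.181,-0.025,0],
  [0,0,0],
], spin=[0,0,0,0,0], claw=[70,70,70,70,70])

```text
time_s: 6.83
ee_pos: [0.5849, 0.2462, 0.3503]
orientation: [-179.8, -0.1, 79.0]
force: [-0.2, -0.1, -0.6]
finger_gap: 0.0702
grip_force: 0.0
```

```bash
cat > w.py <<'E'
from h import *
img,d,K,D,T=cam("wrist");W=cloud(d,K,D,T);h,s,v=cv2.split(cv2.cvtColor(img,cv2.COLOR_BGR2HSV))
P=W[(h>100)&(h<130)&(s>130)];P=P[(P[:,2]>.19)&(P[:,2]<.24)];zt=np.median(P[:,2]);Q=P[abs(P[:,2]-zt)<.006]
o=manip.get_obs()
print(zt,len(Q),cv2.minAreaRect(Q[:,:2].astype(np.float32)*1000),o["ee_pos"],o["orientation"])
cv2.imwrite("pics/w2.png",img)
E
python3 w.py
```

```text
0.2152614763241557 4598 ((591.7517700195312, 275.9006042480469), (157.87142944335938, 22.607675552368164), 78.5890884399414) [0.58492157 0.24319898 0.35035315] [-1.79843636e+02  5.40548994e-02  7.89605645e+01]
```

View pics/w2.png

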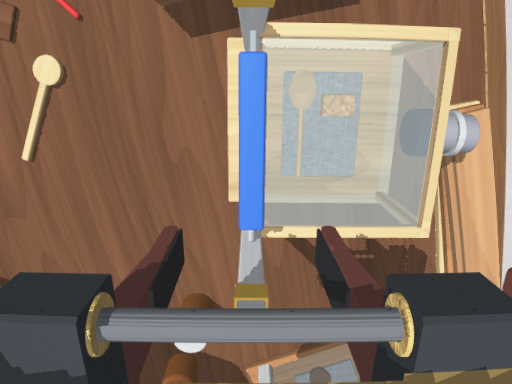

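The wrist view shows the blue bar at columns 239–267, rows 52–230, between the open fingers (inner faces near 183 and 318). I need about 32 mm more along tool x, then down.

>>> servo_tool([
  [0.16,0.005,0],
  [0,0,0],
  [0,0,0],
], spin=[0,0,0], claw=[70,70,70])

```text
time_s: 7.13
ee_pos: [0.5929, 0.2711, 0.3511]
orientation: [-179.9, 0.1, 78.7]
force: [0.1, -0.4, 0.6]
finger_gap: 0.0698
grip_force: 0.0
```

>>> servo_tool([
  [0,0,0.16],
  [0,0,0.16],
  [0,0,0.16],
  [0,0,0.16],
  [0,0,0.16],
], spin=[0,0,0,0,0], claw=[70,70,70,70,70])

```text
time_s: 7.55
ee_pos: [0.5926, 0.2692, 0.191]
orientation: [-180.0, 0.1, 78.6]
force: [-0.5, 0.2, 0.5]
finger_gap: 0.0702
grip_force: 0.0
```

>>> servo_tool([
  [0,0,0],
  [0,0,0],
], spin=[0,0], claw=[70,70])

```text
time_s: 7.72
ee_pos: [0.5916, 0.2694, 0.191]
orientation: [-179.8, 0.2, 78.5]
force: [0.6, 0.5, 0.0]
finger_gap: 0.0699
grip_force: 0.0
```

>>> servo_tool([
  [0,0,0],
  [0,0,0],
  [0,0,0],
  [0,0,0],
  [0,0,0],
], spin=[0,0,0,0,0], claw=[40,30,20,15,15])

```text
time_s: 8.13
ee_pos: [0.5937, 0.2717, 0.194]
orientation: [179.9, -0.1, 78.6]
force: [0.5, -0.1, -0.2]
finger_gap: 0.0401
grip_force: 0.0
```

>>> servo_tool([
  [0,0,0],
  [0,0,0],
  [0,0,0],
  [0,0,0],
  [0,0,0],
], spin=[0,0,0,0,0], claw=[10,10,10,10,10])

```text
time_s: 8.55
ee_pos: [0.5917, 0.2718, 0.1925]
orientation: [-179.9, 0.0, 78.6]
force: [-4.6, 0.8, 3.4]
finger_gap: 0.024
grip_force: 30.0
```

The grip reads 24 mm at 30 N, which matches the bar. Lifting 80 mm.

>>> servo_tool([
  [0,0,-0.04],
  [0,0,-0.05],
  [0,0,-0.05],
  [0,0,-0.05],
  [0,0,-0.05],
], spin=[0,0,0,0,0], claw=[10,10,10,10,10])

```text
time_s: 8.97
ee_pos: [0.5917, 0.2718, 0.2406]
orientation: [-179.8, 0.0, 78.6]
force: [-3.2, 4.3, -9.2]
finger_gap: 0.0238
grip_force: 30.0
```

>>> servo_tool([
  [0,0,-0.05],
  [0,0,-0.05],
  [0,0,-0.05],
  [0,0,0],
  [0,0,0],
], spin=[0,0,0,0,0], claw=[10,10,10,10,10])

```text
time_s: 9.38
ee_pos: [0.5917, 0.2719, 0.2728]
orientation: [-179.9, -0.0, 78.6]
force: [-7.5, 2.8, 3.0]
finger_gap: 0.0237
grip_force: 30.0
```

```bash
python3 bars.py
```

```text
[0.59167944 0.27187702 0.27279605] [-1.79901170e+02 -1.67054069e-02  7.85700880e+01]
top red centre z [0.20518523 0.20657396] 691 [ 0.55  -0.274  0.215]
top blue centre z [0.28652709 0.2877209 ] 366 [0.581 0.231 0.297]
lid 308 [ 0.438 -0.02   0.085]
scene red centre z [0.20307151 0.20422212] 1538 [ 0.558 -0.275  0.213]
scene blue centre z [0.28532548 0.28644837] 681 [0.589 0.232 0.295]
lid 354 [ 0.441 -0.019  0.084]
```

Blue bar is at 0.286, red is shut, and the jar is unmoved. Releasing and rising.

>>> servo_tool([
  [0,0,0],
  [0,0,0],
  [0,0,0],
  [0,0,0],
  [0,0,0],
], spin=[0,0,0,0,0], claw=[70,70,70,70,70])

```text
time_s: 9.9
ee_pos: [0.5937, 0.2712, 0.2711]
orientation: [179.9, -0.0, 78.5]
force: [0.1, 0.3, -0.8]
finger_gap: 0.0539
grip_force: 0.0
```

>>> servo_tool([
  [0,0,0],
  [0,0,0],
  [0,0,0],
  [0,0,0],
  [0,0,0],
], spin=[0,0,0,0,0], claw=[70,70,70,70,70])

```text
time_s: 10.32
ee_pos: [0.5931, 0.2715, 0.2706]
orientation: [-180.0, 0.0, 78.5]
force: [0.7, -0.1, 0.1]
finger_gap: 0.0706
grip_force: 0.0
```

>>> servo_tool([
  [0,0,-0.08],
  [0,0,-0.1],
  [0,0,-0.15],
  [0,0,-0.15],
  [0,0,0],
], spin=[0,0,0,0,0], claw=[70,70,70,70,70])

```text
time_s: 10.73
ee_pos: [0.5957, 0.2724, 0.3735]
orientation: [179.5, -0.3, 78.6]
force: [1.0, -0.9, 1.1]
finger_gap: 0.0701
grip_force: 0.0
```

>>> servo_tool([
  [0,0,0],
  [0,0,0],
], spin=[0,0], claw=[70,70])

```text
time_s: 10.9
ee_pos: [0.5928, 0.2714, 0.3661]
orientation: [-180.0, 0.0, 78.6]
force: [0.3, -0.4, 0.6]
finger_gap: 0.0698
grip_force: 0.0
```

```bash
python3 bars.py
```

```text
[0.59279792 0.2714078  0.36607825] [-1.79970127e+02  2.39175256e-02  7.85515634e+01]
top red centre z [0.20533326 0.20678924] 689 [ 0.55  -0.274  0.215]
top blue centre z [0.28642822 0.2878985 ] 568 [0.585 0.25  0.296]
lid 313 [ 0.438 -0.02   0.085]
scene red centre z [0.20305411 0.20418976] 1545 [ 0.559 -0.276  0.213]
scene blue centre z [0.28538322 0.28651367] 1442 [0.597 0.273 0.295]
lid 354 [ 0.441 -0.019  0.084]
```

View pics/last_scene.png

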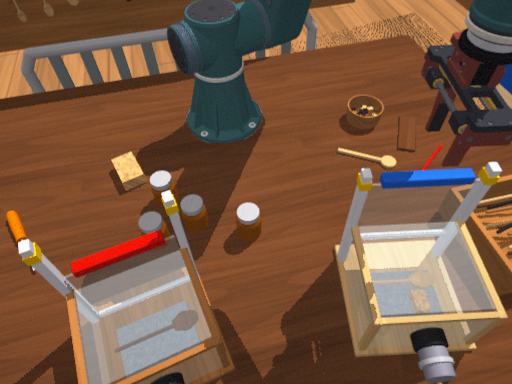

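The blue bar (428,179) is level with its yellow bands, the red bar (118,253) is down, the jar (248,220) is upright in place, and the gripper is clear of everything.

```bash
python3 -c "
from workcell import manip
print(manip.job_done())"
```

```text
the job is handed in; nothing more can be done
None
```

The job is handed in: the red sash is fully shut (bar at about 0.205 m), the blue bar sits level with its yellow bands (about 0.286 m), and the jar has not moved; the hand-in gave no verdict.

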